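Load a tape roll on the bench unwinder and snap its locking flange home

TASK

Load the loose roll of brown packing tape onto the bench tape unwinder, flat on the platter with its core round the hub, and let go of it. Then set the blue locking flange on the hub above the roll, collar upwards, press it straight down until the hub's catches snap over it and it sits fully home, and keep pressing: finish while you are still pushing the flange firmly down with the fingers. Leave the other things on the bench where they are.

Things in the scene. Friction and masses are not known exactly. Their poses are not given: they have to be found in the camera images.
- tape_roll: Roll of plain brown packing tape lying flat: a hollow ring, outside diameter 112 mm, core hole 77 mm, wall 17.5 mm, height 48 mm, 0.15 to 0.31 kg. Origin: centre of its underside; z up. Pinch its wall, one finger in the core, one outside, fingertips at most 28 mm below its top (on the unwinder the boss fills the lowest 14 mm of the core).
- lock_flange: Blue plastic locking flange, loose, 0.09 to 0.15 kg, lying the way up it is used: a disc 92 mm in diameter, 5 mm thick, and on it an open ribbed collar (tube), 44 mm outside diameter, up to 40 mm above the underside. A bore goes right through: at the bottom a rounded lip 8 mm high with a 20 mm hole, above it 36 mm wide. Origin: centre of the underside; z up. Grip across the collar.
- unwinder: Fixed grey bench tape unwinder; origin on the hub's upright axis at bench height, z up. Round base 144 mm wide; a foot runs 142 mm from the axis along its own -x (roughly towards the robot), with a white guide roller (20 mm thick, 105 mm from the axis, top at 74 mm) and an upright tear-off blade (137 mm out, top at 70 mm). Above the base: platter, boss, post, catches.
- platter_top (a point): Centre of the top face of the aluminium platter (120 mm wide, turns stiffly), 24 mm above the bench; the roll's origin comes here. The black boss that centres the core stands on it: 72 mm wide for 8 mm, then tapering to 62 mm at 14 mm. From the boss rises a steel post 30 mm wide. The loaded roll's top lies 2 mm below the post's shoulder.
- hub_seat (a point): Centre of the post's shoulder, 74 mm above the bench: the flange's origin comes here when fully home. Going down, its lip meets the catches 15 mm above this; the push climbs to 12 to 20 N, drops suddenly about 10 mm above, turns for a moment into a downward pull of about 15 N (the catches draw it on), and rises stiffly at the shoulder. Home: 2 mm of free play upwards.
- catch_ring (a point): Centre of the ring of four sprung steel fingers with rounded yellow catches on top of the post, 87.5 mm above the bench; 26 mm across at this height, their tops at 94 mm. They spring inwards to let the flange's lip pass and out again above it.
- marker: Bystander, loose: white felt marker with red cap, 126 mm long, 18 mm thick. Origin: middle of its underside.
- stapler: Bystander, loose: red and black stapler, 149 mm long, 44 mm high. Origin: middle of its underside.
- spare_tape: Bystander, loose: white printed tape roll, 97 mm in diameter, 48 mm high (not the one to load). Origin: middle of its underside.
Not all that is in view belongs to the job. Several things look just like the lock_flange: the one meant starts nearest to the robot's base.

How it is judged (in metres and radians):
On the way, in this order (a step that is already met when the one before it is completed fails the run):
1. the brown tape roll lies flat on the platter with its core round the hub, let go of, before the flange goes on (horizontal distance between tape_roll and platter_top below 0.006 m and z of tape_roll in the frame of platter_top below 0.004 m and angle between tape_roll's own z axis and vertical below 0.06 rad and contact force between the fingers and tape_roll below 0.3 N and horizontal distance between lock_flange and hub_seat above 0.05 m), for 0.2 s.
2. the locking flange has snapped past the catches, sits on the hub's shoulder over the roll and is being pressed down (horizontal distance between tape_roll and platter_top below 0.006 m and z of tape_roll in the frame of platter_top below 0.004 m and angle between each of tape_roll, lock_flange's own z axis and vertical below 0.06 rad and horizontal distance between lock_flange and hub_seat below 0.004 m and z of lock_flange in the frame of hub_seat below 0.001 m and contact force between lock_flange and unwinder above 4 N and contact force between the fingers and lock_flange above 2 N), for 0.3 s.
At the end, for the whole second after the job is handed in: Roll flat on the platter (6 mm off axis, 4 mm up, 0.06 rad at most); flange at rest, home on the shoulder below the catches (4 mm off axis, 1 mm up, 0.06 rad at most), with the fingers still pressing it: over 4 N between flange and unwinder, over 2 N between fingers and flange (all of step 2 and linear speed of lock_flange below 0.02 m/s); the arm keeps its last pose, push and grip.
It fails at once if the red-capped marker was moved (more than 30 mm) (distance of marker from where it was at the start of the episode above 0.03 m).
It fails at once if the stapler was moved (more than 30 mm) (distance of stapler from where it was at the start of the episode above 0.03 m).
It fails at once if the spare white printed tape roll was moved (more than 30 mm) (distance of spare_tape from where it was at the start of the episode above 0.03 m).
It also fails if it takes over 58 s, if anything falls off the work surface, if the arm or the gripper's body presses on something with over 40 N, if the wrist force passes 120 N, or if a joint passes its speed limit or range.

ROBOT

A 6-joint arm with a two-finger parallel gripper is mounted at the origin on a cart in front of the work surface, level with it; the furniture and walls round the work are solid. World frame = base frame: x ahead of the robot, y to its left, z up, the work surface at z = 0. Lengths are in mm, angles in degrees, forces in N, time in s.
With the tool pointing down it reaches from about 300 to 850 mm from the base axis. Payload 4.2 kg.
Tool frame: the origin (TCP) lies at the very end of the fingers, on their centre line; the grasp point (between the pads) lies 19 mm behind it; z points along the fingers, y is the direction in which the jaws open and shut (so a half turn about z gives the same grasp; the last joint's range is limited). The gripper opens to 91 mm and grips with 3 to 60 N. Pads are 32 mm wide; open, the fingers measure 118 mm over their backs; the gripper's body (76 mm by 178 mm) begins 60 mm behind the grasp point.
Start: joints at [-67.265, 18.312, 89.639, -0, 72.044, -1.146], TCP at [232.786, -525.789, 213.976] pointing down, gripper open.
Joint ranges: [-177.97, 177.97], [-48.28, 115.42], [12.27, 149.76], [-77.06, 257.06], [2.81, 150.46], [-146.56, 146.56]. Speed limits (degrees/s): [147.25, 147.25, 180, 180, 180, 180].

INTERFACE

Orientations are given as [roll, pitch, yaw] about the fixed x, y, z axes, in that order (R = Rz(yaw) Ry(pitch) Rx(roll)).
In Python, from workcell import env gives the robot as it stands. The module is installed in compiled form; this text tells all that it offers.
- The arm moves only by the tool arm_command, never from a script. Its argument "targets" is a list of rows, each a list of 5 numbers: the closure, from 0 (fully open) to 1 (shut), then the shift along the tool's x, y, z each as a share of 50 cm, from -1 to 1, then the turn about the tool's z as a share of pi/4 rad, from -1 to 1. A call has 1 to 8 rows; each row is the pose to reach, as a shift and turn from the pose measured when the call began, along the tool's axes at that moment; what a row does not reach only later rows make up. A row lasts 1/12 s, in which the tool goes at most 41.7 mm and 7.16 degrees, less where a joint would pass 70% of its speed; a pose out of reach is approached as far as the arm can. A call with a number of a shift or a turn outside -1 to 1 is refused whole. A call with a gripper value outside its range is refused whole. The fingers move at their own pace and stop on an object; "squeeze" is the grip in N (left out, the last holds). Time passes only in rows, so rows that repeat a pose let the fingers close. It gives the time, the measured TCP pose, the force and the opening at its end, in the units of the state.
- env.state(): the state, without advancing time (a new reading comes with each control period).
- env.grab_frame(name): name is "scene" or "top" or "wrist"; returns the picture (384x512x3 uint8, red, green, blue); there is no depth.
- env.camera_params(name): a dict with "camera_matrix" (3x3 intrinsics, pixels), "R" (3x3) and "t" (3): a world point X has camera coordinates R X + t; the wrist camera has in their place "hand_eye" (4x4, takes a point from camera to tool coordinates, whose origin is the TCP and whose axes are the flange's). Camera axes: x right, y down, z forward; pixel columns grow to the right and rows downward; lengths in mm; the calibration is good to about 2 mm. A picture is of the moment at which its call begins: read the wrist's pose just before it. camera_params takes no time and is no camera call.
- env.job_done(): hands the job in, once; it reports no verdict.
The state is a dict: "time_s": time; "qpos": joint angles; "qvel": joint speeds; "effort": joint torques, N m; "ee_pos": TCP position; "ee_rot": TCP orientation; "force": force on the tool from outside, world axes, zero at the start; "torque": the same for the moment, N m; "gripper_width": finger opening in mm.
Only numpy, scipy, OpenCV 4.12 (cv2) and the standard library are available. Lean on these libraries where they do the work, as an engineer would, in place of code of your own. Each camera call takes 0.05 s, during which the arm holds its last target.

## Working session

There is one attempt and no reset: what is moved stays moved. The work goes in short steps, Python scripts to look and compute and a tool call to move; the robot and the scene stay as the last step left them, time stands still between calls to the robot, and variables do not carry over. Pictures are saved under pics/ and viewed, and the job is handed in when it is done.

Besides the shell and the picture viewer there is one more tool, called after ">>>" as name(argument=value, ...) on one line, values as JSON. arm_command: Moves the arm, as the interface text tells. Shift numbers are shares of 50 cm and turn numbers shares of pi/4 rad, none past 1 either way. Its arguments: {"type":"object","properties":{"targets":{"type":"array"},"squeeze":{"type":"number"}},"required":["targets"]}

```bash
mkdir -p pics; cat > h.py <<'E'
import numpy as np, cv2
from workcell import env
def save(img,name): cv2.imwrite('pics/'+name+'.png',cv2.cvtColor(img,cv2.COLOR_RGB2BGR))
E
python3 - <<'E'
from h import *
s=env.state(); print(s)
for n in ['scene','top']:
    im=env.grab_frame(n); save(im,n+'0'); np.save(n+'0.npy',im)
    p=env.camera_params(n); print(n,p)
print(env.camera_params('wrist'))
E
```

```text
{'time_s': 0.0, 'qpos': array([-6.72645551e+01,  1.83522426e+01,  8.97085070e+01, -1.26089247e-03,
        7.20422717e+01, -1.14951651e+00]), 'qvel': array([-0.03834603,  0.0159982 , -0.04433279,  0.09058341, -0.03282249,
        0.03069615]), 'effort': array([ 3.08238350e-04, -4.12452722e+01, -2.31975639e+01,  7.30394572e-02,
        4.59035242e-02, -1.25845859e-04]), 'ee_pos': array([ 232.58076866, -525.29968888,  213.10000883]), 'ee_rot': array([-1.79896975e+02, -8.68236640e-04,  2.38853505e+01]), 'force': array([-0.52523764,  0.10704622, -0.31601159]), 'torque': array([ 0.0034461 , -0.04703738, -0.01174637]), 'gripper_width': 91.11301858700962}
scene {'camera_matrix': array([[429.23915313,   0.        , 252.79608774],
       [  0.        , 429.23915313, 186.33870059],
       [  0.        ,   0.        ,   1.        ]]), 'R': array([[-0.64399151, -0.76503139, -0.00138105],
       [-0.31926945,  0.27039568, -0.90826934],
       [ 0.69522799, -0.58447682, -0.41838367]]), 't': array([368.16946357, 260.04004828, 805.39248668])}
top {'camera_matrix': array([[474.37152014,   0.        ,
[... 156 characters left out ...]
4,  0.00765316],
       [-0.98249398, -0.01042596, -0.18600235],
       [ 0.18606889, -0.00581501, -0.98251949]]), 't': array([ -26.78897837,  617.84686582, 1232.73995307])}
{'camera_matrix': array([[280.20721323,   0.        , 255.43402484],
       [  0.        , 280.20721323, 194.47765766],
       [  0.        ,   0.        ,   1.        ]]), 'hand_eye': array([[-8.87764370e-04, -9.65064714e-01, -2.62010132e-01,
         7.33419843e+01],
       [ 9.99999591e-01, -8.11344331e-04, -3.99847979e-04,
         4.02776429e-01],
       [ 1.73298741e-04, -2.62010379e-01,  9.65065040e-01,
        -1.70311598e+02],
       [ 0.00000000e+00,  0.00000000e+00,  0.00000000e+00,
         1.00000000e+00]])}
```

View pics/scene0.png

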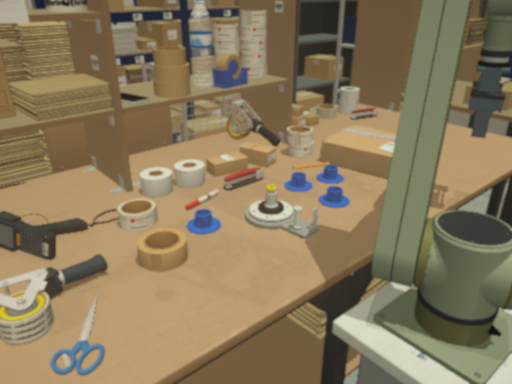

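View pics/top0.png

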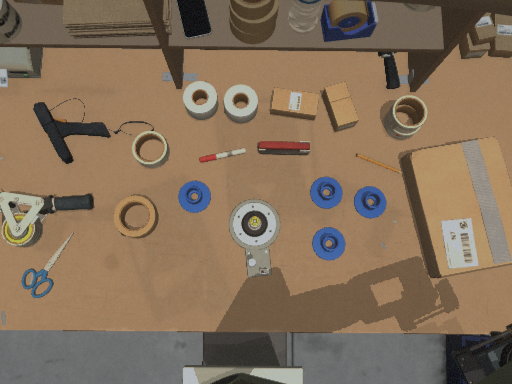

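The top view shows four blue flanges at about (195,196), (326,192), (370,202) and (328,243). The brown roll is at (135,216) and the unwinder at (255,223). The marker is at (222,155), the stapler at (284,148) and the spare roll at (150,148). Next I'll enlarge and measure.

```bash
cat >> h.py <<'E'
def ray(cam,u,v,z):
    p=env.camera_params(cam);K,R,t=p['camera_matrix'],p['R'],p['t']
    d=R.T@np.linalg.inv(K)@np.array([u,v,1.]);c=-R.T@t
    return c+d*(z-c[2])/d[2]
def proj(cam,X):
    p=env.camera_params(cam);c=p['R']@np.array(X,float)+p['t'];q=p['camera_matrix']@c
    return q[:2]/q[2]
E
python3 - <<'E'
from h import *
for n,u,v,z in [('f1',195,196,5),('f2',326,192,5),('f3',370,202,5),('f4',328,243,5),('roll',135,216,48),('hub',255,223,90),('marker',222,155,9),('stapler',284,148,40),('spare',150,148,48)]:
    X=ray('top',u,v,z); print(n,X.round(1),np.hypot(X[0],X[1]).round(1))
im=np.load('top0.npy')
save(cv2.resize(im[170:300,100:220],None,fx=6,fy=6*130/130,interpolation=cv2.INTER_CUBIC)[:600],'c1')
save(cv2.resize(im[190:290,215:365],None,fx=5.3,fy=5.3,interpolation=cv2.INTER_CUBIC),'c2')
E
```

```text
f1 [608.2 141.    5. ] 624.3
f2 [ 623.6 -229.8    5. ] 664.6
f3 [ 596.1 -353.7    5. ] 693.2
f4 [ 479.5 -232.5    5. ] 532.9
roll [544.  296.6  48. ] 619.6
hub [523.3 -28.1  90. ] 524.0
marker [727.5  67.    9. ] 730.6
stapler [ 741.5 -108.5   40. ] 749.4
spare [735.  265.4  48. ] 781.4
```

View pics/c1.png

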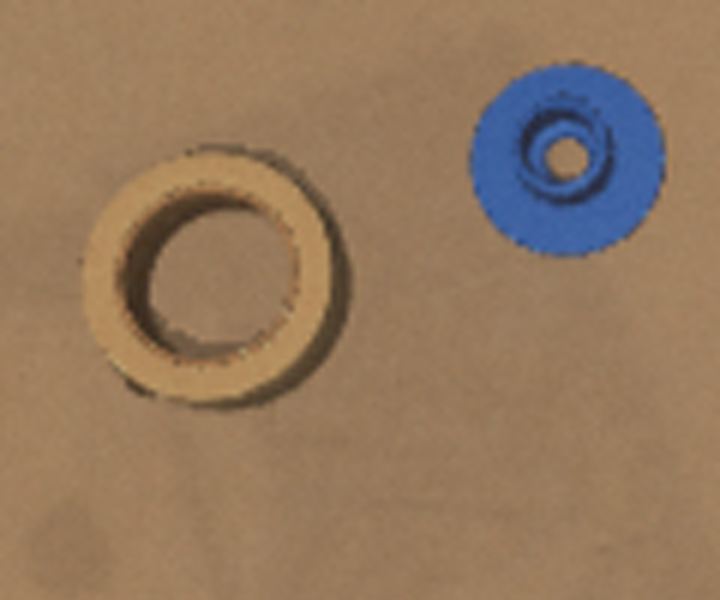

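View pics/c2.png

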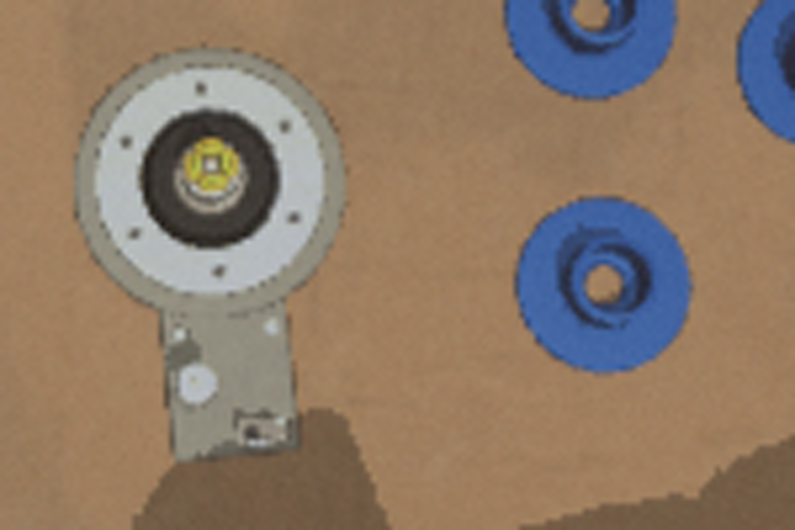

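The lock_flange candidates in the top view, with distance from the base:

| Pixel | Distance |
|---|---|
| (328,243) | 533 mm |
| (195,196) | 624 mm |
| (326,192) | 665 mm |
| (370,202) | 693 mm |

The one at (328,243) is clearly nearest, and the crop shows it with its collar up. For the roll, the brown one at (135,216) is the match. The white rolls at (150,148), (200,100) and (240,103) and the yellow-banded one at lower left aren't.

Next I'll move to a viewpoint near the hub and flange.

```bash
cat >> h.py <<'E'
from scipy.spatial.transform import Rotation as Ro
def toolR(s): return Ro.from_euler('xyz',s['ee_rot'],degrees=True).as_matrix()
def mv(xyz,yaw):
    s=env.state();R=toolR(s);d=R.T@(np.array(xyz)-s['ee_pos'])
    t=-((yaw-s['ee_rot'][2]+180)%360-180)
    print('t',round(s['time_s'],2),'pos',s['ee_pos'].round(1),'rot',s['ee_rot'].round(2),'w',round(s['gripper_width'],1),'F',s['force'].round(1))
    print('shares',(d/500).round(4),'turn',round(t/45,4))
def wray(s,u,v,z):
    p=env.camera_params('wrist');H=p['hand_eye'];R=toolR(s)
    c=R@H[:3,3]+s['ee_pos'];d=R@H[:3,:3]@np.linalg.inv(p['camera_matrix'])@np.array([u,v,1.])
    return c+d*(z-c[2])/d[2]
def wproj(s,X):
    p=env.camera_params('wrist');H=p['hand_eye'];R=toolR(s)
    c=H[:3,:3].T@(R.T@(np.array(X,float)-s['ee_pos'])-H[:3,3]);q=p['camera_matrix']@c;return q[:2]/q[2]
E
python3 - <<'E'
from h import *
u=lambda x,o,f:o+(x+.5)/f-.5
for n,a,z in [('roll',(u(207.5,100,6),u(276.5,170,6)),48),('f4',(u(603.5,215,5.3),u(284.5,190,5.3)),5),('platter',(u(209.5,215,5.3),u(181.5,190,5.3)),24),('catch',(u(211,215,5.3),u(164,190,5.3)),94)]:
    print(n,ray('top',*a,z).round(1))
mv([450,-150,213],90)
E
```

```text
roll [544.9 298.9  48. ]
f4 [ 478.7 -233.8    5. ]
platter [528.7 -26.5  24. ]
catch [529.2 -26.5  94. ]
t 0.1 pos [ 232.6 -525.4  213.2] rot [-179.91   -0.     23.88] w 90.8 F [-0.5 -0.6  0.4]
shares [ 0.7015 -0.5105  0.0012] turn -1.4693
```

>>> arm_command(targets=[[0, 0.7, -0.51, 0, -1], [0, 0.7, -0.51, 0, -1], [0, 0.7, -0.51, 0, -1], [0, 0.7, -0.51, 0, -1], [0, 0.7, -0.51, 0, -1], [0, 0.7, -0.51, 0, -1], [0, 0.7, -0.51, 0, -1], [0, 0.7, -0.51, 0, -1]], squeeze=30)

```text
time_s: 0.77
ee_pos: [399.7, -235.1, 213.5]
ee_rot: [-179.9, -0.1, 68.9]
force: [-0.1, -0.8, -0.1]
gripper_width: 91.0
```

```bash
python3 - <<'E'
from h import *
mv([450,-150,213],90)
E
```

```text
t 0.77 pos [ 399.7 -235.1  213.5] rot [-1.7992e+02 -7.0000e-02  6.8940e+01] w 91.0 F [-0.1 -0.8 -0.1]
shares [0.195  0.0327 0.0012] turn -0.4681
```

>>> arm_command(targets=[[0, 0.195, 0.033, 0, -0.468], [0, 0.195, 0.033, 0, -0.468], [0, 0.195, 0.033, 0, -0.468], [0, 0.195, 0.033, 0, -0.468], [0, 0.195, 0.033, 0, -0.468]])

```text
time_s: 1.18
ee_pos: [450.1, -149.5, 213.2]
ee_rot: [-179.9, -0.1, 90.0]
force: [-0.3, -1.3, -0.2]
gripper_width: 91.1
```

```bash
python3 - <<'E'
from h import *
s=env.state(); im=env.grab_frame('wrist'); save(im,'w1'); np.save('w1.npy',im)
print(s['ee_pos'],s['ee_rot'])
for X in [(478.7,-233.8,5),(529,-26.5,94),(529,-26.5,24)]: print(wproj(s,X).round(1))
E
```

```text
[ 450.05781342 -149.50239347  213.23919444] [-1.79877384e+02 -7.49607365e-02  9.00195424e+01]
[275.8 231.2]
[339.1  64.4]
[322.3  75.4]
```

View pics/w1.png

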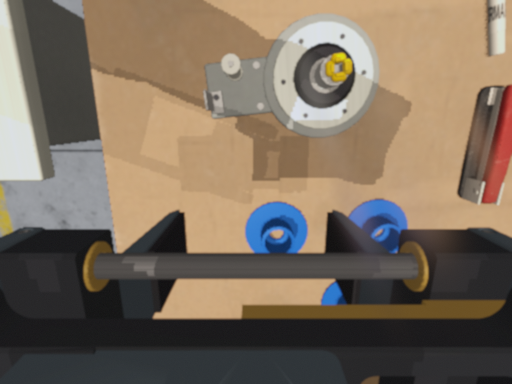

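The wrist view agrees with the top-camera estimates to about 2 px. The catches are at (339,67), the platter centre at (321,75) and the target flange at (276,231). Next stop is the roll, with a closer look on the way.

```bash
python3 - <<'E'
from h import *
mv([592,220,180],90)
E
```

```text
t 1.23 pos [ 449.7 -150.4  213.3] rot [-1.7988e+02 -7.0000e-02  8.9910e+01] w 91.2 F [-1.1 -0.8 -0.2]
shares [0.7411 0.2836 0.0669] turn -0.0019
```

>>> arm_command(targets=[[0, 0.74, 0.284, 0.067, 0], [0, 0.74, 0.284, 0.067, 0], [0, 0.74, 0.284, 0.067, 0], [0, 0.74, 0.284, 0.067, 0], [0, 0.74, 0.284, 0.067, 0], [0, 0.74, 0.284, 0.067, 0], [0, 0.74, 0.284, 0.067, 0], [0, 0.74, 0.284, 0.067, 0]])

```text
time_s: 1.9
ee_pos: [569.9, 159.7, 185.1]
ee_rot: [-179.9, -0.0, 89.7]
force: [0.0, -0.6, 0.6]
gripper_width: 91.4
```

```bash
python3 - <<'E'
from h import *
mv([592,220,180],90)
E
```

```text
t 1.9 pos [569.9 159.7 185.1] rot [-1.7988e+02 -2.0000e-02  8.9670e+01] w 91.4 F [ 0.  -0.6  0.6]
shares [0.1208 0.0435 0.0102] turn -0.0073
```

>>> arm_command(targets=[[0, 0.12, 0.044, 0.01, -0.007], [0, 0.12, 0.044, 0.01, -0.007], [0, 0.12, 0.044, 0.01, -0.007], [0, 0.12, 0.044, 0.01, -0.007]])

```text
time_s: 2.23
ee_pos: [592.6, 218.5, 179.2]
ee_rot: [-179.8, 0.1, 89.9]
force: [-0.4, -0.8, 0.2]
gripper_width: 91.3
```

```bash
python3 - <<'E'
from h import *
s=env.state(); im=env.grab_frame('wrist'); save(im,'w2'); np.save('w2.npy',im)
print(s['ee_pos'],s['ee_rot'])
C=np.array([544.9,298.9,48])
print(wproj(s,C))
v=im.copy()
for r,z,col in [(56,48,(255,0,0)),(38.5,48,(0,255,0)),(56,0,(0,0,255))]:
    for a in np.linspace(0,6.28,60):
        p=wproj(s,[C[0]+r*np.cos(a),C[1]+r*np.sin(a),z]); cv2.circle(v,tuple(int(round(q)) for q in p),0,col,-1)
save(cv2.resize(v[0:230,120:400],None,fx=2.8,fy=2.6,interpolation=cv2.INTER_CUBIC),'w2o')
E
```

```text
[592.59796372 218.53361029 179.1738534 ] [-1.79791171e+02  5.47109782e-02  8.98970777e+01]
[209.84807899 111.33311386]
```

View pics/w2o.png

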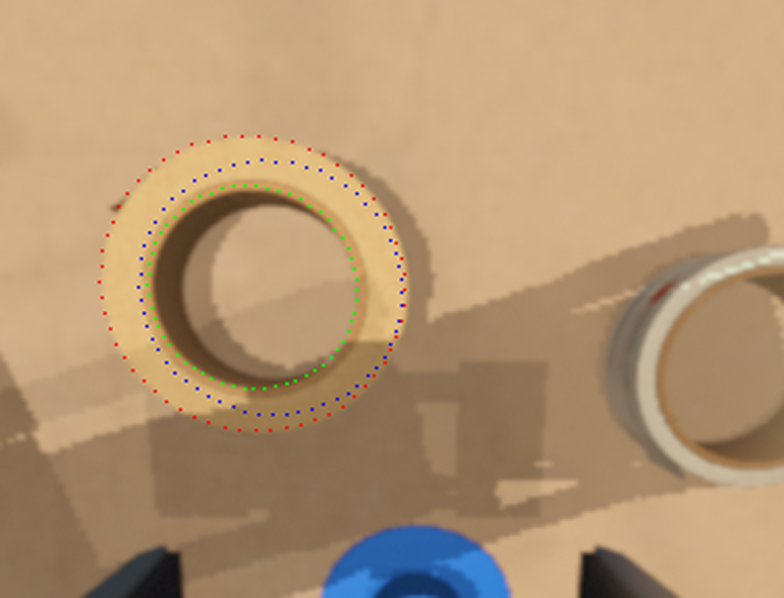

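The overlay fits the roll to about 1 mm, with the true centre slightly to +x at about (546,299). I'll go above the far wall and then down.

```bash
python3 - <<'E'
from h import *
mv([593.2,299,75],90)
E
```

```text
t 2.28 pos [592.3 217.7 179.6] rot [-1.798e+02  6.000e-02  8.985e+01] w 91.2 F [ 0.4 -1.   0. ]
shares [0.1628 0.0021 0.2089] turn -0.0034
```

>>> arm_command(targets=[[0, 0.163, 0.002, 0.1, -0.003], [0, 0.163, 0.002, 0.209, -0.003], [0, 0.163, 0.002, 0.209, -0.003], [0, 0.163, 0.002, 0.209, -0.003], [0, 0.163, 0.002, 0.209, -0.003], [0, 0.163, 0.002, 0.209, -0.003]])

```text
time_s: 2.78
ee_pos: [593.8, 297.3, 75.9]
ee_rot: [-179.8, 0.1, 89.9]
force: [-0.6, 0.2, 0.5]
gripper_width: 91.2
```

```bash
python3 - <<'E'
from h import *
mv([593.2,299,23],90)
s=env.state()
im=env.grab_frame('wrist'); save(im,'w3')
E
```

```text
t 2.78 pos [593.8 297.3  75.9] rot [-1.7983e+02  9.0000e-02  8.9890e+01] w 91.2 F [-0.6  0.2  0.5]
shares [ 0.0035 -0.0008  0.1057] turn -0.0024
```

View pics/w3.png

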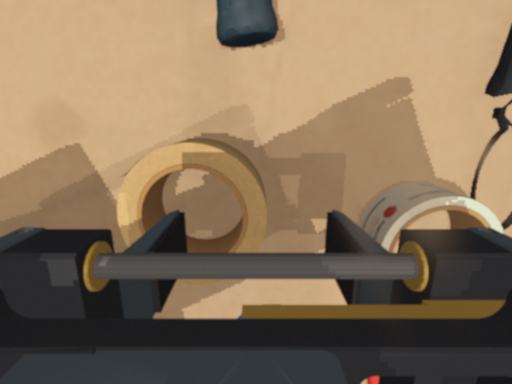

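>>> arm_command(targets=[[0, 0.003, -0.001, 0.05, -0.002], [0, 0.003, -0.001, 0.09, -0.002], [0, 0.003, -0.001, 0.105, -0.002], [0, 0.003, -0.001, 0.105, -0.002], [0, 0.003, -0.001, 0.105, -0.002]])

```text
time_s: 3.25
ee_pos: [595.2, 298.7, 26.4]
ee_rot: [179.9, -0.0, 89.9]
force: [-0.5, -0.6, -0.5]
gripper_width: 91.0
```

>>> arm_command(targets=[[0.65, 0, 0, 0, 0], [0.8, 0, 0, 0, 0], [1, 0, 0, 0, 0], [1, 0, 0, 0, 0], [1, 0, 0, 0, 0], [1, 0, 0, 0, 0], [1, 0, 0, 0, 0], [1, 0, 0, 0, 0]], squeeze=25)

```text
time_s: 3.92
ee_pos: [595.1, 298.8, 26.3]
ee_rot: [179.9, -0.0, 89.9]
force: [-0.0, 0.6, 0.9]
gripper_width: 40.6
```

>>> arm_command(targets=[[1, 0, 0, 0, 0], [1, 0, 0, 0, 0], [1, 0, 0, 0, 0], [1, 0, 0, 0, 0], [1, 0, 0, 0, 0], [1, 0, 0, 0, 0]])

```text
time_s: 4.42
ee_pos: [594.6, 298.6, 26.2]
ee_rot: [180.0, -0.0, 89.9]
force: [-2.5, -0.3, 0.3]
gripper_width: 20.4
```

```bash
python3 - <<'E'
from h import *
mv([593.2,299,110],90)
im=env.grab_frame('wrist'); save(im,'w4')
E
```

```text
t 4.42 pos [594.6 298.6  26.2] rot [ 1.7998e+02 -1.0000e-02  8.9910e+01] w 20.4 F [-2.5 -0.3  0.3]
shares [ 0.0009 -0.0027 -0.1677] turn -0.002
```

View pics/w4.png

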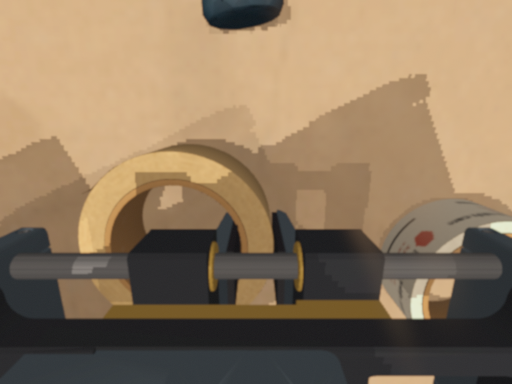

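Width is 20.4 mm, so the wall is pinched between the pads at columns 230 and 280 in the image. I'll squeeze harder and lift.

>>> arm_command(targets=[[1, 0, 0, 0, 0], [1, 0, 0, -0.02, 0], [1, 0, 0, -0.06, 0], [1, 0, 0, -0.12, 0], [1, 0, 0, -0.18, 0], [1, 0, 0, -0.22, 0], [1, 0, 0, -0.22, 0], [1, 0, 0, -0.22, 0]], squeeze=40)

```text
time_s: 5.13
ee_pos: [595.5, 298.8, 137.3]
ee_rot: [179.8, -0.1, 89.9]
force: [-0.9, 0.7, -3.5]
gripper_width: 19.5
```

```bash
python3 - <<'E'
from h import *
s=env.state()
im=env.grab_frame('wrist'); save(im,'w5'); np.save('w5.npy',im)
im=env.grab_frame('scene'); save(im,'s5')
mv([529+45.6,-26.5,137],90)
E
```

```text
t 5.23 pos [593.7 298.  134.3] rot [-1.7988e+02  7.0000e-02  8.9910e+01] w 19.9 F [ 0.6 -1.3 -2.8]
shares [-0.6491 -0.0372 -0.0045] turn -0.0019
```

View pics/w5.png

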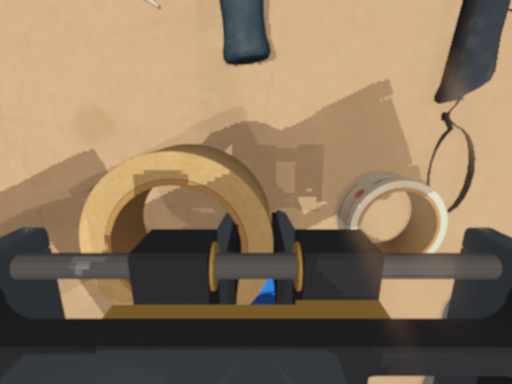

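View pics/s5.png

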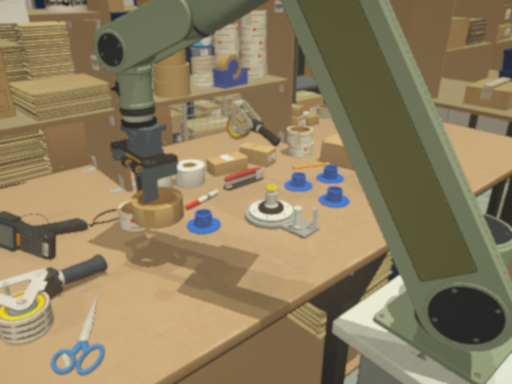

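The roll is held level and nothing else has moved. I'll measure where its centre sits in the tool frame.

```bash
python3 - <<'E'
from h import *
im=np.load('w5.npy'); p=env.camera_params('wrist');H=p['hand_eye'];K=p['camera_matrix']
def tp(X):
    c=H[:3,:3].T@(np.array(X,float)-H[:3,3]);q=K@c;return q[:2]/q[2]
f=3.2;v=cv2.resize(im[130:300,60:300],None,fx=f,fy=f,interpolation=cv2.INTER_CUBIC)
for yc,col in [(-45.6,(255,0,0)),(-48.5,(0,0,255))]:
  for r in (56,38.5):
    for a in np.linspace(0,6.28,120):
        q=tp([r*np.cos(a),yc+r*np.sin(a),-21.8]); q=((q-[60,130])+.5)*f
        cv2.circle(v,tuple(int(round(t)) for t in q),1,col,-1)
save(v,'w5o')
E
```

```text
(no output)
```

View pics/w5o.png

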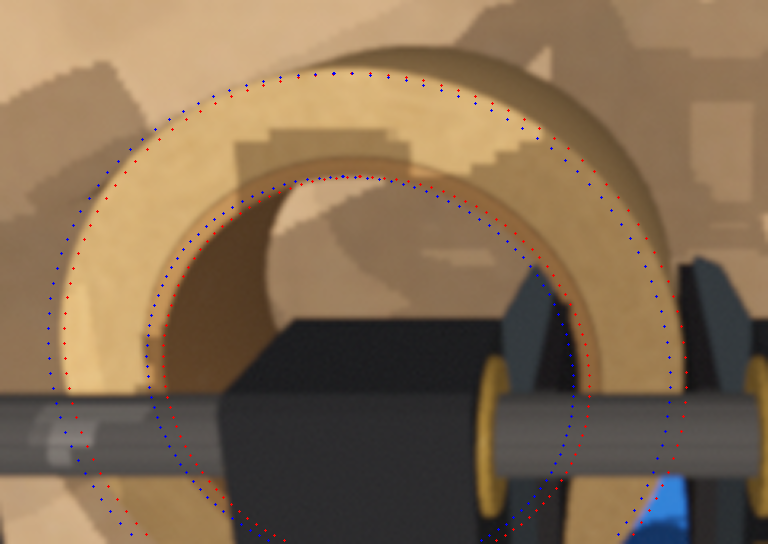

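```bash
python3 - <<'E'
from h import *
im=np.load('w1.npy'); f=5
s={'ee_pos':np.array([450.05781342,-149.50239347,213.23919444]),'ee_rot':np.array([-179.877384,-0.0749607365,90.0195424])}
v=cv2.resize(im[5:125,255:390],None,fx=f,fy=f,interpolation=cv2.INTER_CUBIC)
for r,z,col in [(60,24,(255,0,0)),(36,32,(0,255,0)),(13,87.5,(0,0,255)),(72,16,(255,0,255))]:
    for a in np.linspace(0,6.28,90):
        q=(wproj(s,[529+r*np.cos(a),-26.5+r*np.sin(a),z])-[255,5]+.5)*f
        cv2.circle(v,tuple(int(round(t)) for t in q),1,col,-1)
save(v,'w1o')
E
```

```text
(no output)
```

View pics/w1o.png

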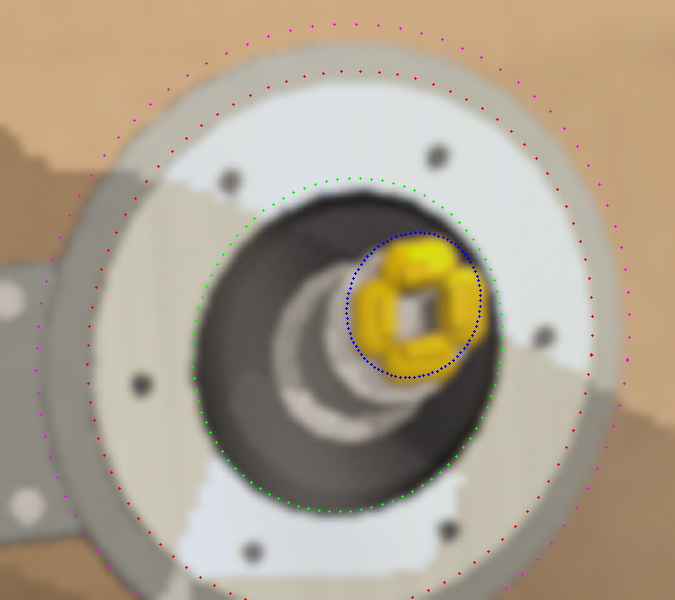

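>>> arm_command(targets=[[1, -0.06, -0.004, -0.01, 0], [1, -0.14, -0.008, -0.01, 0], [1, -0.22, -0.012, -0.01, 0], [1, -0.3, -0.017, -0.01, 0], [1, -0.38, -0.022, -0.01, 0], [1, -0.46, -0.027, -0.01, 0], [1, -0.54, -0.031, -0.01, 0], [1, -0.6, -0.034, -0.01, 0]])

```text
time_s: 5.9
ee_pos: [574.4, -4.9, 137.5]
ee_rot: [-179.6, 0.1, 89.9]
force: [0.9, 0.4, -1.9]
gripper_width: 19.5
```

```bash
python3 - <<'E'
from h import *
mv([529.3+45.6,-27.3,130],90)
E
```

```text
t 5.9 pos [574.4  -4.9 137.5] rot [-1.7963e+02  1.3000e-01  8.9860e+01] w 19.5 F [ 0.9  0.4 -1.9]
shares [-0.0447  0.0012  0.015 ] turn -0.0032
```

>>> arm_command(targets=[[1, -0.03, 0.001, 0.01, -0.003], [1, -0.045, 0.001, 0.015, -0.003], [1, -0.045, 0.001, 0.015, -0.003], [1, -0.045, 0.001, 0.015, -0.003], [1, -0.045, 0.001, 0.015, -0.003]])

```text
time_s: 6.32
ee_pos: [574.8, -26.1, 129.6]
ee_rot: [-179.6, 0.1, 90.0]
force: [0.2, 0.0, -2.1]
gripper_width: 19.7
```

```bash
python3 - <<'E'
from h import *
s=env.state()
im=env.grab_frame('wrist'); save(im,'w6'); np.save('w6.npy',im)
im=env.grab_frame('top'); save(im,'t6')
save(cv2.resize(im[150:300,180:360],None,fx=4,fy=4,interpolation=cv2.INTER_CUBIC),'t6c')
mv([529.3+45.6,-27.3,60],90)
E
```

```text
t 6.42 pos [575. -26. 130.] rot [-1.7964e+02  1.0000e-01  9.0090e+01] w 20.0 F [ 0.  -0.7 -2.5]
shares [-0.0023  0.0007  0.14  ] turn 0.0021
```

View pics/w6.png

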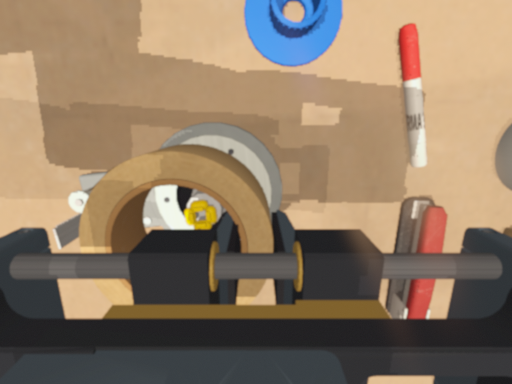

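View pics/t6c.png

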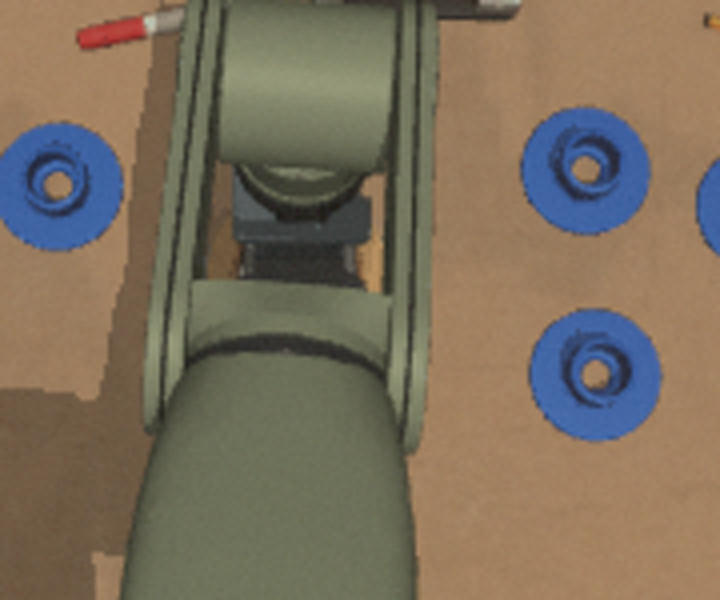

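```bash
python3 - <<'E'
from h import *
im=np.load('w6.npy'); f=5
s={'ee_pos':np.array([574.8,-26.1,129.7]),'ee_rot':np.array([-179.63,0.1,90.03])}
v=cv2.resize(im[110:230,160:300],None,fx=f,fy=f,interpolation=cv2.INTER_CUBIC)
for r,z,col in [(60,24,(255,0,0)),(13,87.5,(0,0,255)),(72,16,(255,0,255))]:
    for a in np.linspace(0,6.28,120):
        q=(wproj(s,[529.3+r*np.cos(a),-27.3+r*np.sin(a),z])-[160,110]+.5)*f
        cv2.circle(v,tuple(int(round(t)) for t in q),1,col,-1)
save(v,'w6o')
E
```

```text
(no output)
```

View pics/w6o.png

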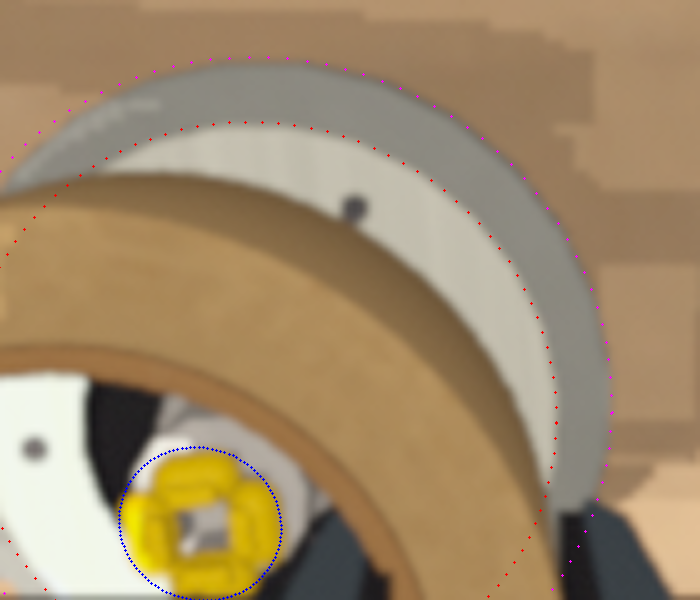

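The overlay fits within about 1 mm. Now I'll centre and lower until the core starts over the boss taper.

>>> arm_command(targets=[[1, -0.003, -0.001, 0.03, 0.002], [1, -0.003, -0.001, 0.06, 0.002], [1, -0.003, -0.001, 0.09, 0.002], [1, -0.003, -0.001, 0.12, 0.002], [1, -0.003, -0.001, 0.14, 0.002], [1, -0.003, -0.001, 0.14, 0.002], [1, -0.003, -0.001, 0.14, 0.002]])

```text
time_s: 7.0
ee_pos: [574.2, -27.0, 60.1]
ee_rot: [-179.6, 0.1, 90.0]
force: [0.5, -0.5, -3.2]
gripper_width: 19.8
```

```bash
python3 - <<'E'
from h import *
s=env.state()
im=env.grab_frame('wrist'); save(im,'w7'); np.save('w7.npy',im)
mv([574.4,-27.5,50],90)
E
```

```text
t 7.05 pos [574.4 -27.2  60.6] rot [-1.7967e+02  1.0000e-01  9.0040e+01] w 19.5 F [ 0.1 -0.1 -2.6]
shares [-0.0006  0.      0.0211] turn 0.0008
```

View pics/w7.png

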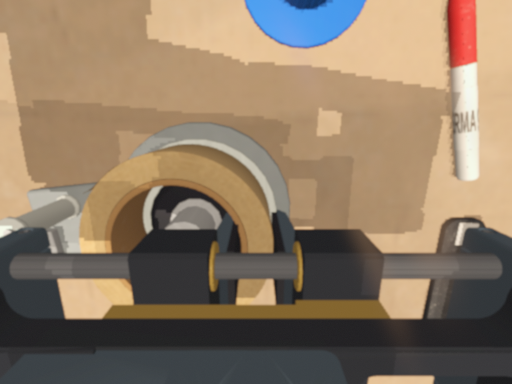

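>>> arm_command(targets=[[1, 0, 0, 0.006, 0], [1, 0, 0, 0.011, 0], [1, 0, 0, 0.016, 0], [1, 0, 0, 0.019, 0], [1, 0, 0, 0.019, 0], [1, 0, 0, 0.019, 0]])

```text
time_s: 7.55
ee_pos: [574.4, -27.2, 51.0]
ee_rot: [-179.7, 0.1, 90.0]
force: [-0.2, -0.1, -2.6]
gripper_width: 19.9
```

>>> arm_command(targets=[[1, 0, 0, 0.002, 0], [1, 0, 0, 0.003, 0], [1, 0, 0, 0.003, 0]])

```text
time_s: 7.8
ee_pos: [574.6, -27.3, 50.1]
ee_rot: [-179.7, 0.1, 90.0]
force: [-0.8, -0.4, 1.2]
gripper_width: 19.6
```

Contact force went from -2.6 to +1.2 N, so the roll is resting on the platter. I'll open only a little, because the post limits the inner finger.

>>> arm_command(targets=[[0.72, 0, 0, 0, 0], [0.7, 0, 0, 0, 0], [0.69, 0, 0, 0, 0], [0.69, 0, 0, 0, 0], [0.69, 0, 0, 0, 0]])

```text
time_s: 8.22
ee_pos: [574.6, -27.3, 50.1]
ee_rot: [-179.7, 0.1, 90.0]
force: [0.0, 0.1, 1.2]
gripper_width: 28.5
```

```bash
python3 - <<'E'
from h import *
s=env.state()
im=env.grab_frame('wrist'); save(im,'w8'); np.save('w8.npy',im)
mv([574.4,-27.5,150],90)
E
```

```text
t 8.27 pos [574.6 -27.3  50. ] rot [-1.797e+02  1.000e-01  9.003e+01] w 28.7 F [-0.   0.4  0.3]
shares [-0.0007 -0.0014 -0.1999] turn 0.0006
```

View pics/w8.png

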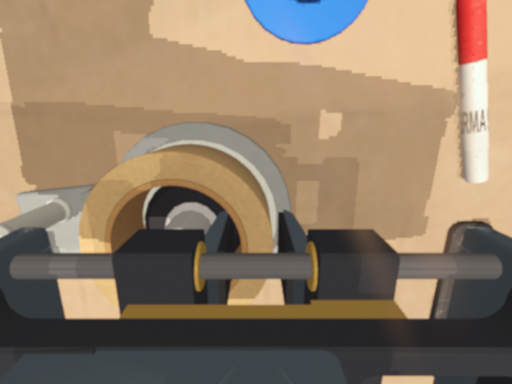

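>>> arm_command(targets=[[0.69, 0, 0, -0.01, 0], [0.69, 0, 0, -0.03, 0], [0.69, 0, 0, -0.07, 0], [0.69, 0, 0, -0.13, 0], [0.69, 0, 0, -0.2, 0], [0.69, 0, 0, -0.2, 0]])

```text
time_s: 8.77
ee_pos: [579.5, -27.4, 157.9]
ee_rot: [179.5, 0.2, 90.0]
force: [1.4, 0.6, -0.1]
gripper_width: 27.8
```

```bash
python3 - <<'E'
from h import *
mv([478.7,-233.8,150],90)
E
```

```text
t 8.77 pos [579.5 -27.4 157.9] rot [1.7948e+02 1.5000e-01 9.0020e+01] w 27.8 F [ 1.4  0.6 -0.1]
shares [-0.4127 -0.2019  0.0152] turn 0.0005
```

>>> arm_command(targets=[[0.5, -0.05, -0.03, 0, 0], [0.2, -0.13, -0.07, 0, 0], [0, -0.2, -0.11, 0, 0], [0, -0.27, -0.15, 0, 0], [0, -0.28, -0.2, 0.01, 0], [0, -0.28, -0.2, 0.015, 0], [0, -0.28, -0.2, 0.015, 0], [0, -0.28, -0.2, 0.015, 0]])

```text
time_s: 9.43
ee_pos: [480.5, -167.4, 150.6]
ee_rot: [179.4, 0.2, 90.0]
force: [0.6, 0.4, -0.2]
gripper_width: 78.7
```

```bash
python3 - <<'E'
from h import *
s=env.state(); print(s['ee_pos'],s['ee_rot'],s['qvel'].round(2))
im=env.grab_frame('wrist'); save(im,'w9'); np.save('w9.npy',im); np.save('w9s.npy',np.r_[s['ee_pos'],s['ee_rot']])
im2=env.grab_frame('scene'); save(cv2.resize(im2[140:260,130:370],None,fx=3.3,fy=3.3,interpolation=cv2.INTER_CUBIC),'s9c')
v=im.copy()
for c,r,z,col in [((529,-27.4),60,24,(255,0,0)),((529,-27.4),13,87.5,(0,0,255)),((529,-27.4),56,72,(0,255,0)),((478.7,-233.8),46,5,(255,0,0)),((478.7,-233.8),22,40,(0,255,0))]:
    for a in np.linspace(0,6.28,90):
        q=wproj(s,[c[0]+r*np.cos(a),c[1]+r*np.sin(a),z])
        cv2.circle(v,tuple(int(round(t)) for t in q),0,col,-1)
save(cv2.resize(v[:,120:480],None,fx=2.0,fy=1.55*1,interpolation=cv2.INTER_CUBIC),'w9o')
mv([478.7,-233.8,150],90)
E
```

```text
[ 480.50619542 -167.3671173   150.64906575] [1.79372005e+02 1.67938008e-01 9.00161701e+01] [ 1.02  0.51 -0.92 -0.09  0.05 -0.1 ]
t 9.53 pos [ 481.  -167.   150.5] rot [1.7938e+02 1.7000e-01 9.0090e+01] w 86.6 F [ 0.4 -0.4 -0.2]
shares [-0.1336 -0.0048  0.0014] turn 0.0021
```

View pics/w9o.png

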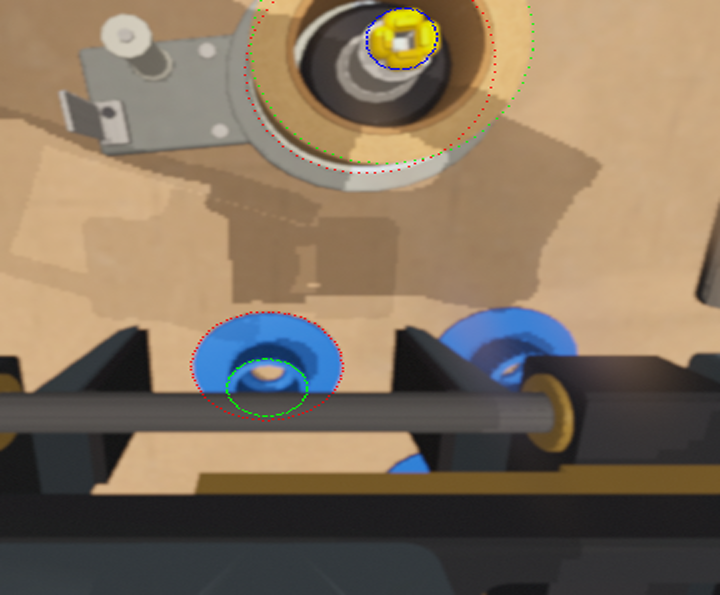

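View pics/s9c.png

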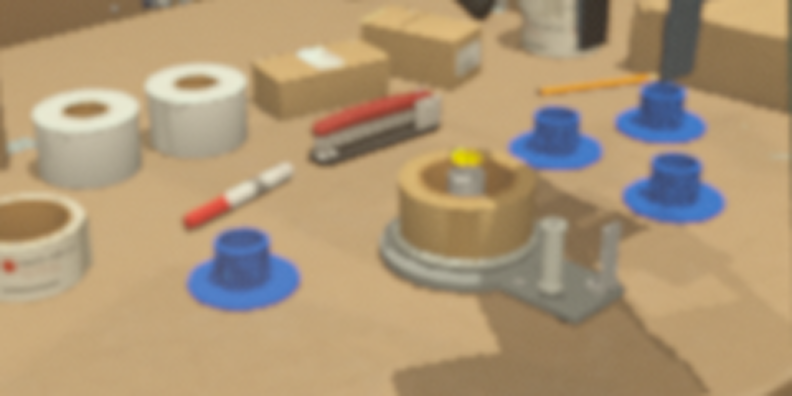

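The roll's top ring, overlaid at z=72, matches, so it is seated and centred. The scene view shows it flat and the other objects undisturbed. The flange overlay matches too, with its disc at (478.7,-233.8). I'll go over the flange now.

>>> arm_command(targets=[[0.2, -0.07, -0.005, 0.03, 0.002], [0.2, -0.134, -0.005, 0.08, 0.002], [0.2, -0.134, -0.005, 0.15, 0.002], [0.2, -0.134, -0.005, 0.18, 0.002], [0.2, -0.134, -0.005, 0.18, 0.002], [0.2, -0.134, -0.005, 0.18, 0.002]])

```text
time_s: 10.03
ee_pos: [480.3, -233.8, 60.3]
ee_rot: [179.4, 0.1, 90.1]
force: [0.1, -0.7, -0.1]
gripper_width: 72.6
```

```bash
python3 - <<'E'
from h import *
s=env.state()
im=env.grab_frame('wrist'); v=im.copy(); save(im,'w10')
for c,r,z,col in [((478.7,-233.8),46,5,(255,0,0)),((478.7,-233.8),22,40,(0,255,0))]:
    for a in np.linspace(0,6.28,90):
        q=wproj(s,[c[0]+r*np.cos(a),c[1]+r*np.sin(a),z])
        cv2.circle(v,tuple(int(round(t)) for t in q),0,col,-1)
save(cv2.resize(v[150:330,130:380],None,fx=3.1,fy=3.1,interpolation=cv2.INTER_CUBIC),'w10o')
mv([478.7,-233.8,7],90)
E
```

```text
t 10.08 pos [ 481.  -234.1   61.4] rot [179.3    0.21  90.08] w 73.1 F [-0.2  0.5  0.3]
shares [ 0.001  -0.0059  0.1088] turn 0.0018
```

View pics/w10o.png

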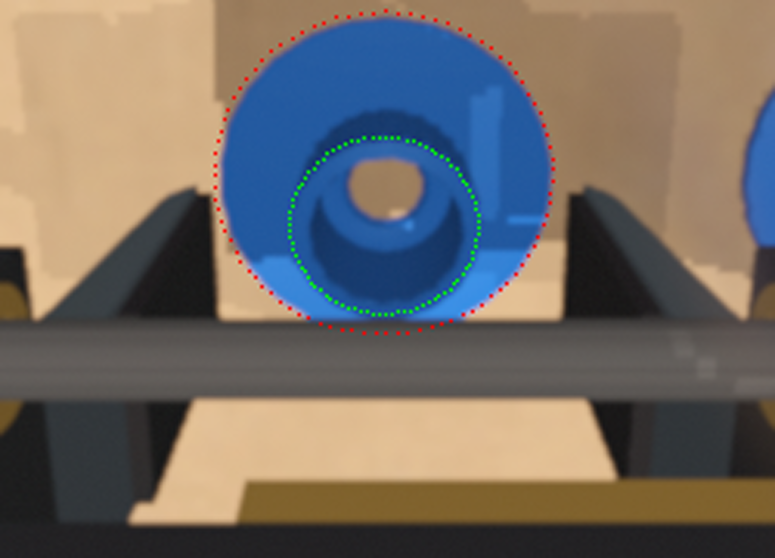

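>>> arm_command(targets=[[0.2, -0.001, -0.004, 0.04, 0.002], [0.2, -0.001, -0.004, 0.075, 0.002], [0.2, -0.001, -0.004, 0.1, 0.002], [0.2, -0.001, -0.004, 0.109, 0.002], [0.2, -0.001, -0.004, 0.109, 0.002], [0.2, -0.001, -0.004, 0.109, 0.002]])

```text
time_s: 10.58
ee_pos: [480.9, -235.1, 8.2]
ee_rot: [179.2, 0.3, 90.0]
force: [0.7, 0.1, 0.9]
gripper_width: 72.9
```

```bash
python3 - <<'E'
from h import *
mv([479.3,-234.6,7],90)
E
```

```text
t 10.58 pos [ 480.9 -235.1    8.2] rot [179.16   0.28  90.02] w 72.9 F [0.7 0.1 0.9]
shares [ 0.0009 -0.0033  0.0024] turn 0.0005
```

>>> arm_command(targets=[[0.3, 0.001, -0.004, 0.003, 0], [0.5, 0.001, -0.004, 0.003, 0], [0.7, 0.001, -0.004, 0.003, 0], [1, 0.001, -0.004, 0.003, 0], [1, 0.001, -0.004, 0.003, 0], [1, 0.001, -0.004, 0.003, 0], [1, 0.001, -0.004, 0.003, 0], [1, 0.001, -0.004, 0.003, 0]], squeeze=30)

```text
time_s: 11.25
ee_pos: [479.2, -234.7, 7.1]
ee_rot: [179.1, 0.3, 90.0]
force: [-0.6, 0.0, 4.6]
gripper_width: 43.8
```

```bash
python3 - <<'E'
from h import *
mv([479.3,-234.6,7],90)
E
```

```text
t 11.25 pos [ 479.2 -234.7    7.1] rot [179.13   0.3   90.02] w 43.8 F [-0.6  0.   4.6]
shares [0.0002 0.0001 0.0002] turn 0.0004
```

>>> arm_command(targets=[[1, 0, 0, 0, 0], [1, 0, 0, 0, 0], [1, 0, 0, -0.03, 0], [1, 0, 0, -0.08, 0], [1, 0, 0, -0.14, 0], [1, 0, 0, -0.2, 0], [1, 0, 0, -0.25, 0], [1, 0, 0, -0.25, 0]], squeeze=50)

```text
time_s: 11.92
ee_pos: [480.0, -235.5, 136.7]
ee_rot: [178.6, 0.6, 90.0]
force: [1.0, -1.1, -0.6]
gripper_width: 43.7
```

```bash
python3 - <<'E'
from h import *
s=env.state()
im=env.grab_frame('wrist'); np.save('w11.npy',im)
p=env.camera_params('wrist');H=p['hand_eye'];K=p['camera_matrix']
def tp(X):
    c=H[:3,:3].T@(np.array(X,float)-H[:3,3]);q=K@c;return q[:2]/q[2]
f=3.1;v=cv2.resize(im[120:310,130:380],None,fx=f,fy=f,interpolation=cv2.INTER_CUBIC)
for r,z,col in [(46,2,(255,0,0)),(46,0,(255,0,255)),(22,-33,(0,255,0))]:
    for a in np.linspace(0,6.28,120):
        q=(tp([r*np.cos(a),r*np.sin(a),z])-[130,120]+.5)*f
        cv2.circle(v,tuple(int(round(t)) for t in q),1,col,-1)
save(v,'w11o')
mv([529,-27.4,130],90)
E
```

```text
t 11.97 pos [ 478.7 -234.8  134.1] rot [178.86   0.44  90.02] w 43.1 F [-0.4 -0.2 -1.7]
shares [0.4148 0.1007 0.0071] turn 0.0005
```

View pics/w11o.png

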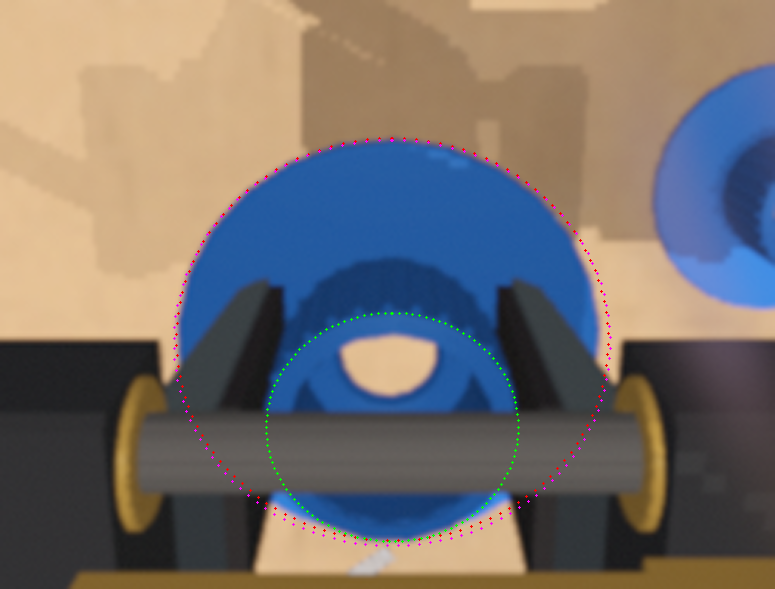

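The flange is held square, with its disc outline at the predicted place. I'll carry it over the hub.

>>> arm_command(targets=[[1, 0.05, 0.012, 0, 0], [1, 0.12, 0.03, 0, 0], [1, 0.19, 0.047, 0, 0], [1, 0.26, 0.064, 0, 0], [1, 0.33, 0.08, 0, 0], [1, 0.38, 0.093, 0, 0], [1, 0.415, 0.101, 0, 0], [1, 0.415, 0.101, 0, 0]])

```text
time_s: 12.63
ee_pos: [528.4, -24.1, 131.3]
ee_rot: [179.1, 0.4, 90.2]
force: [-0.0, 0.2, -0.6]
gripper_width: 43.4
```

```bash
python3 - <<'E'
from h import *
s=env.state()
im=env.grab_frame('wrist'); np.save('w12.npy',im)
p=env.camera_params('wrist');H=p['hand_eye'];K=p['camera_matrix']
f=2.4;v=cv2.resize(im[80:320,110:400],None,fx=f,fy=f,interpolation=cv2.INTER_CUBIC)
for c,r,z,col in [((529,-27.4),60,24,(255,0,0)),((529,-27.4),56,72,(0,255,0)),((529,-27.4),72,16,(255,0,255)),((529,-27.4),10,94,(255,255,0))]:
    for a in np.linspace(0,6.28,120):
        q=(wproj(s,[c[0]+r*np.cos(a),c[1]+r*np.sin(a),z])-[110,80]+.5)*f
        cv2.circle(v,tuple(int(round(t)) for t in q),1,col,-1)
save(v,'w12o')
im2=env.grab_frame('scene'); save(cv2.resize(im2[80:280,150:400],None,fx=3,fy=3,interpolation=cv2.INTER_CUBIC),'s12c')
mv([529.3,-27.4,110],90)
E
```

```text
t 12.73 pos [527.9 -26.9 131.7] rot [179.08   0.46  90.13] w 43.6 F [-0.9 -0.1 -0.6]
shares [-0.0006  0.002   0.0434] turn 0.0028
```

View pics/w12o.png

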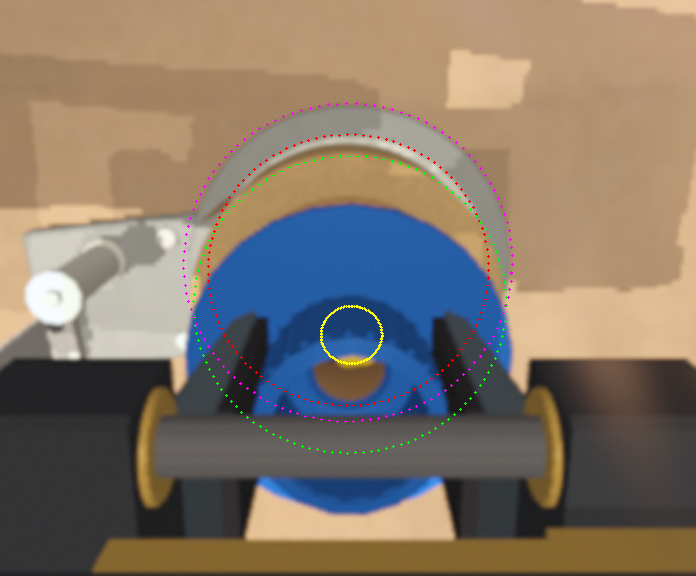

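View pics/s12c.png

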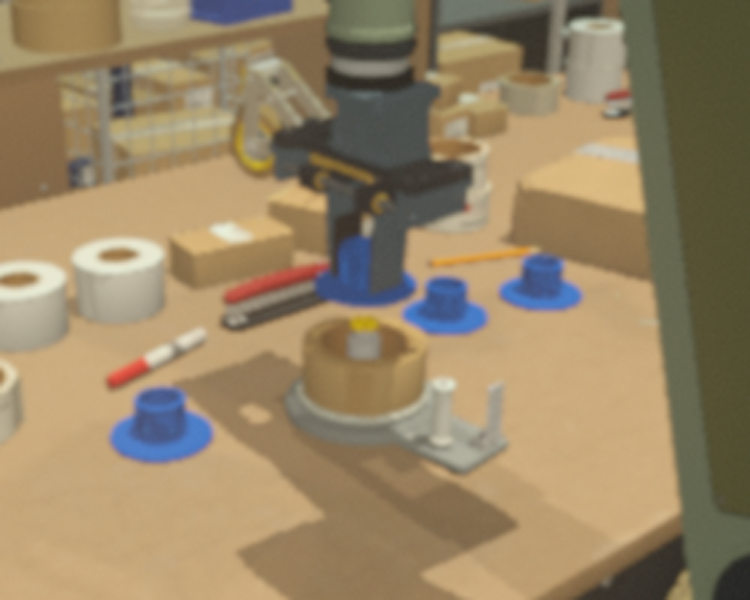

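>>> arm_command(targets=[[1, -0.001, 0.002, 0.015, 0.003], [1, -0.001, 0.002, 0.03, 0.003], [1, -0.001, 0.002, 0.044, 0.003], [1, -0.001, 0.002, 0.052, 0.003], [1, -0.001, 0.002, 0.052, 0.003], [1, -0.001, 0.002, 0.052, 0.003]])

```text
time_s: 13.23
ee_pos: [529.1, -28.0, 105.3]
ee_rot: [179.1, 0.5, 89.9]
force: [0.2, 1.0, -2.2]
gripper_width: 43.4
```

```bash
python3 - <<'E'
from h import *
s=env.state()
im=env.grab_frame('wrist'); save(im,'w13')
im2=env.grab_frame('scene'); save(cv2.resize(im2[130:250,210:330],None,fx=5,fy=5,interpolation=cv2.INTER_CUBIC),'s13c'); np.save('s13.npy',im2)
mv([529.3,-27.4,95],90)
E
```

```text
t 13.33 pos [529.6 -27.9 106. ] rot [179.04   0.46  89.97] w 43.5 F [ 0.2 -0.5 -0.8]
shares [ 0.0011 -0.001   0.0219] turn -0.0006
```

View pics/w13.png

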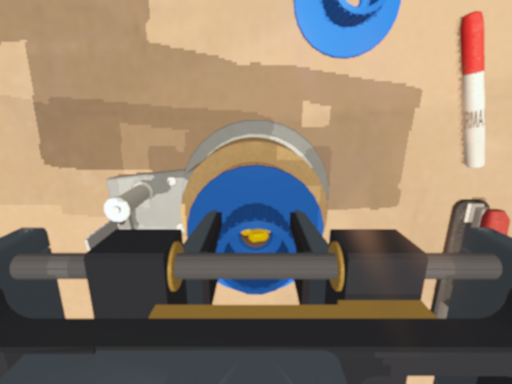

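View pics/s13c.png

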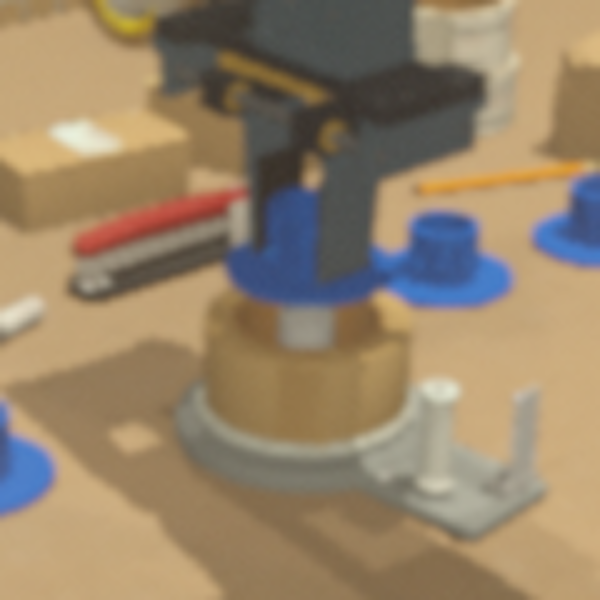

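The catches show yellow through the bore at (256,237), so it is centred. I'll lower to contact.

>>> arm_command(targets=[[1, 0.001, 0, 0.006, 0], [1, 0.001, 0, 0.012, 0], [1, 0.001, 0, 0.018, 0], [1, 0.001, 0, 0.021, 0], [1, 0.001, 0, 0.021, 0]], squeeze=60)

```text
time_s: 13.75
ee_pos: [530.4, -27.4, 96.0]
ee_rot: [178.9, 0.5, 90.0]
force: [-0.3, 0.5, 2.8]
gripper_width: 43.3
```

>>> arm_command(targets=[[1, 0, -0.001, 0.004, 0], [1, 0, -0.002, 0.008, 0], [1, 0, -0.002, 0.012, 0], [1, 0, -0.002, 0.016, 0]])

```text
time_s: 14.08
ee_pos: [530.6, -27.4, 90.4]
ee_rot: [178.7, 0.5, 90.0]
force: [-2.3, 0.0, 7.8]
gripper_width: 43.2
```

```bash
python3 - <<'E'
from h import *
mv([529.3,-27.4,79],90)
E
```

```text
t 14.08 pos [530.6 -27.4  90.4] rot [178.75   0.46  89.98] w 43.2 F [-2.3  0.   7.8]
shares [ 0.0001 -0.0032  0.0227] turn -0.0005
```

>>> arm_command(targets=[[1, 0, -0.001, 0.006, 0], [1, 0, -0.001, 0.012, 0], [1, 0, -0.001, 0.018, 0], [1, 0, -0.001, 0.022, 0]])

```text
time_s: 14.42
ee_pos: [530.1, -27.5, 80.2]
ee_rot: [178.8, 0.5, 90.0]
force: [-6.4, 0.6, 26.2]
gripper_width: 43.4
```

```bash
python3 - <<'E'
from h import *
mv([529.3,-27.4,79],90)
im=env.grab_frame('wrist'); save(im,'w14')
im2=env.grab_frame('scene'); save(cv2.resize(im2[130:250,210:330],None,fx=5,fy=5,interpolation=cv2.INTER_CUBIC),'s14c')
E
```

```text
t 14.42 pos [530.1 -27.5  80.2] rot [178.8    0.46  89.98] w 43.4 F [-6.4  0.6 26.2]
shares [ 0.0001 -0.0017  0.0025] turn -0.0004
```

View pics/s14c.png

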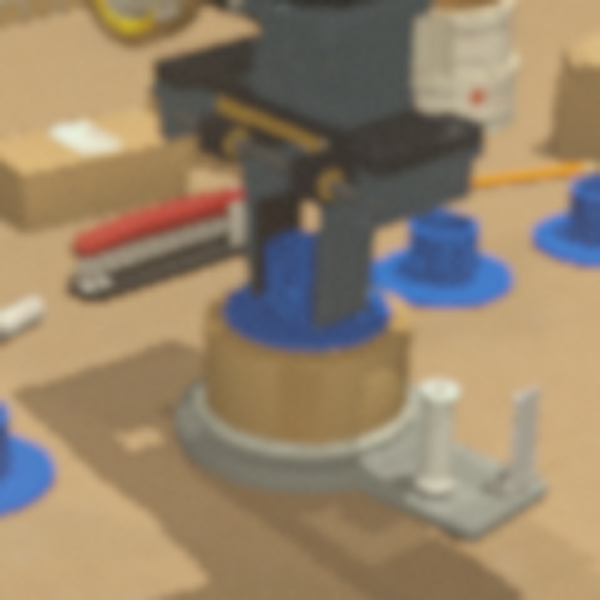

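View pics/w14.png

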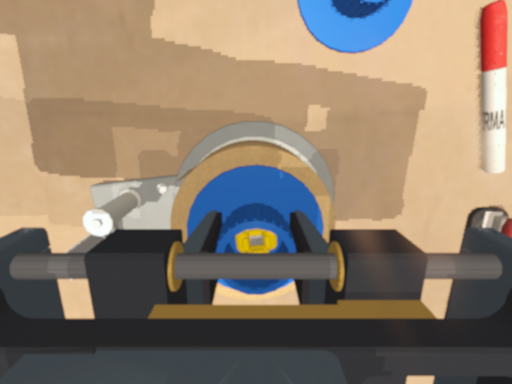

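The snap shows: it dropped 10 mm, force rose to 26 N at TCP 80 mm, and the catches now stand inside the bore. I'll press a little more and hold, easing off the -6 N side load.

>>> arm_command(targets=[[1, 0, -0.002, 0.003, 0], [1, 0, -0.003, 0.005, 0], [1, 0, -0.003, 0.005, 0], [1, 0, -0.003, 0.005, 0], [1, 0, -0.003, 0.005, 0], [1, 0, -0.003, 0.005, 0]])

```text
time_s: 15.02
ee_pos: [530.1, -27.5, 80.3]
ee_rot: [178.6, 0.5, 90.0]
force: [-3.4, 1.7, 16.6]
gripper_width: 43.4
```

```bash
python3 - <<'E'
from h import *
mv([529.3,-27.4,79],90)
im=env.grab_frame('wrist'); save(cv2.resize(im[100:310,150:370],None,fx=3,fy=2.8,interpolation=cv2.INTER_CUBIC),'w15')
im2=env.grab_frame('scene'); v=cv2.resize(im2[130:250,210:330],None,fx=5,fy=5,interpolation=cv2.INTER_CUBIC)
for z,col in [(74,(255,255,0)),(79,(255,0,0))]:
  for a in np.linspace(0,6.28,120):
    q=(proj('scene',[529+46*np.cos(a),-27.4+46*np.sin(a),z])-[210,130]+.5)*5; cv2.circle(v,tuple(int(round(t)) for t in q),1,col,-1)
save(v,'s15c')
mv([529.3,-27.4,79],90)
E
```

```text
t 15.02 pos [530.1 -27.5  80.3] rot [178.58   0.47  89.97] w 43.4 F [-3.4  1.7 16.6]
shares [ 0.0002 -0.0016  0.0026] turn -0.0006
t 15.12 pos [530.1 -27.5  80.3] rot [178.58   0.47  89.97] w 43.2 F [-2.8  1.  17.2]
shares [ 0.0001 -0.0016  0.0026] turn -0.0006
```

View pics/s15c.png

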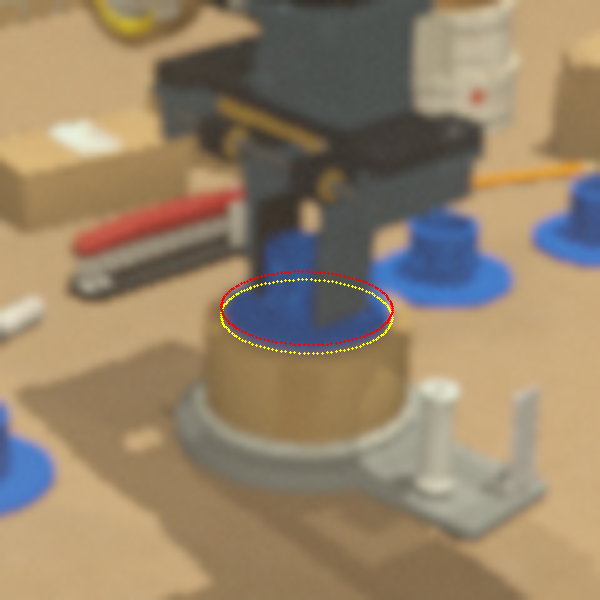

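View pics/w15.png

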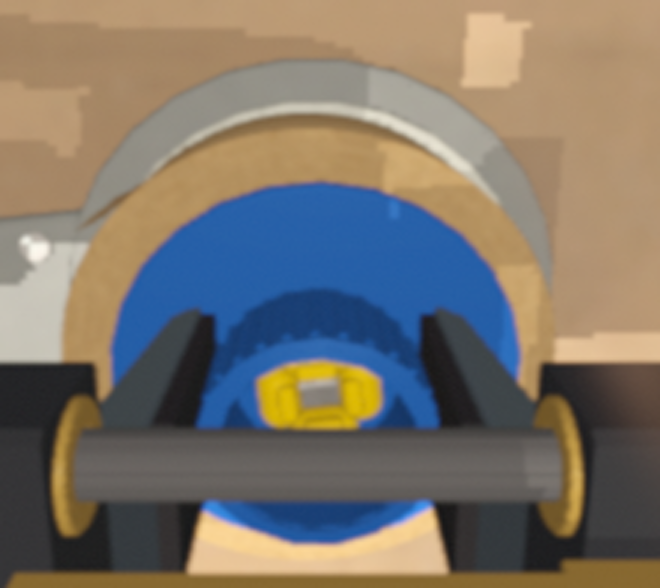

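The outline fits the home position (underside ring at z=74). TCP height no longer moves with more push, so it is on the hard stop. One firmer press and hold before handing in.

>>> arm_command(targets=[[1, 0, -0.001, 0.004, 0], [1, 0, -0.001, 0.007, 0], [1, 0, -0.001, 0.008, 0], [1, 0, -0.001, 0.008, 0], [1, 0, -0.001, 0.008, 0], [1, 0, -0.001, 0.008, 0], [1, 0, -0.001, 0.008, 0], [1, 0, -0.001, 0.008, 0]])

```text
time_s: 15.78
ee_pos: [530.1, -27.5, 80.2]
ee_rot: [178.4, 0.5, 90.0]
force: [-8.2, 1.4, 29.2]
gripper_width: 43.1
```

```bash
python3 - <<'E'
from h import *
mv([529.3,-27.4,79],90)
im=env.grab_frame('scene'); im=env.grab_frame('scene'); save(im,'s16')
mv([529.3,-27.4,79],90)
E
```

```text
t 15.78 pos [530.1 -27.5  80.2] rot [178.45   0.48  89.97] w 43.1 F [-8.2  1.4 29.2]
shares [ 0.0002 -0.0017  0.0024] turn -0.0006
t 15.88 pos [530.1 -27.5  80.2] rot [178.45   0.48  89.97] w 43.5 F [-7.6  0.3 28.4]
shares [ 0.0002 -0.0017  0.0024] turn -0.0006
```

View pics/s16.png

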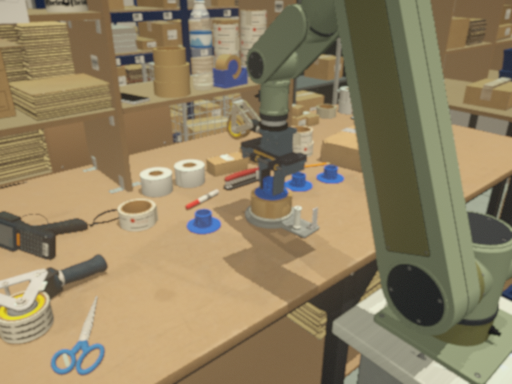

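The push is steady at about 28 N with TCP height unchanged. The marker (200,199), stapler (242,178) and spare roll (137,214) are all where they started. Handing in.

```bash
python3 - <<'E'
from h import *
print(env.job_done())
E
```

```text
the job is handed in; nothing more can be done
None
```

I loaded the brown roll onto the unwinder and let go of it. I then gripped the blue flange nearest the robot (about 533 mm from its base), pushed it past the catches and handed the job in at about 15.9 s, still pressing. No verdict was reported.

**Last checks that agreed:**
- **Roll:** before the flange went on, its outline matched a roll lying flat and centred on the platter.
- **Flange:** its outline matched the home position to about 1 mm, and the catches stood up inside the bore. Pressing harder did not move the fingers any lower (80.2 mm).
- **Push:** it held steady at about 28 N for the last 0.1 s I watched.
- **Other objects:** the marker, stapler and spare tape looked unmoved in the final picture.

**What was less than ideal:**
- **Side load:** about 8 N remained along x at hand-in, and my two attempts to ease it did not remove it.
- **Tilt:** the tool had crept to about 1.6° off vertical (0.028 rad, limit 0.06). I did not measure the flange's own tilt separately.
- **Snap force:** I did not catch the peak or the pull-in in the readings. I inferred the snap from a 10 mm drop followed by the hard stop.

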